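# Find the bottle of grinding balls by its weight

### The arm

A 6-joint arm with a two-finger parallel gripper is mounted at the origin on a cart in front of the work surface, level with it; the furniture and walls round the work are solid. World frame = base frame: x ahead of the robot, y to its left, z up, the work surface at z = 0. Lengths are in mm, angles in rad, forces in N, time in s.
With the tool pointing down it reaches from about 275 to 750 mm from the base axis. Payload 10.2 kg.
Tool frame: the origin (TCP) lies on the front face of the gripper's body, between the roots of the fingers; the fingertips stand 73 mm ahead of it and the grasp point (between the pads) lies 54 mm ahead of it; z points along the fingers, y is the line along which they close (so a half turn about z gives the same grasp; the last joint's range is limited). The gripper opens to 85 mm and grips with 20 to 120 N. Pads are 22 mm wide; open, the fingers measure 114 mm over their backs; the gripper's body (76 mm by 85 mm) begins 54 mm behind the grasp point. The pads swing forward as they close: fully open they stand 13 mm farther back than shut.
Start: joints at [-1.564, 0.313, 1.498, -0, 1.331, -0.223], TCP at [119.572, -511.209, 303.894] pointing down, gripper open.
Joint ranges: [-2.94, 2.94], [-0.97, 2.17], [0.19, 2.56], [-1.23, 4.37], [0.02, 3.11], [-2.88, 2.88]. Speed limits (rad/s): [2.39, 2.39, 3.01, 3.14, 3.14, 3.14].

### API

Orientations are given as a unit quaternion [w, x, y, z].
In Python, from rig import * gives the robot as it stands.
- The arm moves only by the tool step_arm, never from a script. Its argument "plan" is a list of rows, each an object with "offset": the shift along the tool's x, y, z in cm, a list of three; "rot": the turn, a rotation vector about the tool's x, y, z in degrees, a list of three; "gripper": the finger opening in cm, from 0 to 8.54. In form: [{"offset": [x, y, z], "rot": [wx, wy, wz], "gripper": gripper}, ...]. A call has 1 to 12 rows; each row is the pose to reach, as a shift and turn from the pose commanded when the call began, along the tool's axes at that moment; what a row does not reach only later rows make up. A row lasts 1/10 s, in which the tool goes at most 50 mm and 8.59 degrees, less where a joint would pass 70% of its speed; a pose out of reach is approached as far as the arm can. A call with a gripper value outside its range is refused whole. The fingers move at their own pace and stop on an object; "squeeze" is the grip in N (left out, the last holds). Time passes only in rows, so rows that repeat a pose let the fingers close. It gives the time, the measured TCP pose, the force, the opening and the grip force at its end, in the units of the state.
- sense(): the state, without advancing time (a new reading comes with each control period).
- capture(name): name is "side" or "top"; returns a dict with "color" (420x560x3 uint8, red, green, blue), "depth" (420x560 float32, mm along the optical axis (not along the pixel's ray), 0 where there is no reading), "vertical_fov" (degrees; the focal length in pixels is half the picture's height over the tangent of half this angle, whatever the lens; pixels are square), "cx", "cy" (the principal point, pixels), "rvec" (rotation vector, rad) and "tvec" (3), from world to camera coordinates, as OpenCV has them. Camera axes: x right, y down, z forward; pixel columns grow to the right and rows downward; lengths in mm; the calibration is good to about 2 mm. A picture is of the moment at which its call begins.
- finish_job(): hands the job in; it is judged then, once.
The state is a dict: "time_s": time; "joints": joint angles; "dq": joint speeds; "tau": joint torques, N m; "eef_pos": TCP position; "ee_rot": TCP orientation; "force": force on the tool from outside, world axes, zero at the start; "wrist_torque": the same for the moment, N m; "grip_width": opening from 0.0 (shut) to 1.0 (fully open); "grip_force": force on a finger pad.
Only numpy, scipy, OpenCV 4.12 (cv2) and the standard library are available. Lean on these libraries where they do the work, as an engineer would, in place of code of your own. Each camera call takes 0.05 s, during which the arm holds its last target. There are 200 camera calls.

### The job

One of the two identical white bottles with white caps holds the steel grinding balls for the mill, the other is empty: lift to feel which is the heavy one. Stand the heavy one upright inside the blue tray, setting it down on the tray's floor before you let go, and leave the empty one standing upright on the bench where it was. Do not knock over the white bottles or shift the blue-capped bottle standing behind them.

Things in the scene. Friction and masses are not known exactly. Their poses are not given: they have to be found in the camera images.
- white_bottle_1: closed white bottle, white cap, blue band on label: 50 mm diameter up to 80 mm, 100 mm tall over the 23 mm cap; loose; origin at the centre of its underside, z up. One of the two identical white bottles (numbers mean nothing) holds steel balls and weighs 0.5 to 0.7 kg (5 to 7 N), the other is empty, 0.1 to 0.15 kg (1 to 1.5 N); they start at least 120 mm apart, which is where varies
- white_bottle_2: closed white bottle, white cap, blue band on label: 50 mm diameter up to 80 mm, 100 mm tall over the 23 mm cap; loose; origin at the centre of its underside, z up. One of the two identical white bottles (numbers mean nothing) holds steel balls and weighs 0.5 to 0.7 kg (5 to 7 N), the other is empty, 0.1 to 0.15 kg (1 to 1.5 N); they start at least 120 mm apart, which is where varies
- blue_cap_bottle: bystander: loose white bottle with a blue cap and a red band on the label, 56 mm diameter, 112 mm tall; origin at the centre of its underside
- tray: low open blue plastic tray with a dark liner, fixed to the bench, 130 mm (its x) by 170 mm (its y) outside (196 mm over the lugs at its short ends); walls 5 mm thick, rim 27 mm above the bench; inside 120 by 160 mm, its floor 5 mm above the bench; origin at the centre of its underside, on the bench top, z up
Not all that is in view belongs to the job. What is shaped like the white_bottle_2 but orange or purple is not meant.

How it is judged:
By the outcome, as a careful person would: the job done as asked, in the order asked, and still so for the second after the job is handed in, with the robot touching nothing.
It also fails if it takes over 59 s, if anything falls off the work surface, if the arm or the gripper's body presses on something with over 40 N, if the wrist force passes 120 N, or if a joint passes its speed limit or range.

## Working session

There is one attempt and no reset: what is moved stays moved. The work goes in short steps, Python scripts to look and compute and a tool call to move; the robot and the scene stay as the last step left them, time stands still between calls to the robot, and variables do not carry over. Pictures are saved under pics/ and viewed, at most 10 in all, crops included, and the job is handed in when it is done.

Besides the shell and the picture viewer there is one more tool, called after "Request:" in YAML: its name, and indented under it one key for each argument. step_arm: Moves the arm, as the interface text tells. Its arguments: {"type":"object","properties":{"plan":{"type":"array"},"squeeze":{"type":"number"}},"required":["plan"]}

```bash
mkdir -p pics
cat > h.py <<'E'
from rig import *
import numpy as np, cv2
def cam(n):
    c=capture(n); H=c["color"].shape[0]
    c["f"]=H/2/np.tan(np.radians(c["vertical_fov"])/2)
    c["R"]=cv2.Rodrigues(np.array(c["rvec"],float))[0]; c["t"]=np.array(c["tvec"],float).ravel()
    return c
def pt(c,u,v,d):  # pixel+depth -> world
    return c["R"].T@(np.array([(u-c["cx"])/c["f"]*d,(v-c["cy"])/c["f"]*d,d])-c["t"])
def ray(c,u,v,z): # pixel -> world on plane z
    o=-c["R"].T@c["t"]; r=c["R"].T@np.array([(u-c["cx"])/c["f"],(v-c["cy"])/c["f"],1]); return o+r*(z-o[2])/r[2]
def cloud(c):
    v,u=np.mgrid[:420,:560]; d=c["depth"].astype(float)
    P=np.stack([(u-c["cx"])/c["f"]*d,(v-c["cy"])/c["f"]*d,d],-1)
    return (P-c["t"])@c["R"]
def save(c,n): cv2.imwrite(f"pics/{n}.png",c["color"][:,:,::-1])
E
python3 - <<'E'
from h import *
for n in("side","top"):
    c=cam(n); save(c,n+"0"); print(n,c["f"],c["cx"],c["cy"],"cam at",-c["R"].T@c["t"],c["R"][2], (c["depth"]>0).mean())
print(sense())
E
```

```text
side 479.2356431483199 279.82108143470333 209.8311083851638 cam at [349.86017407 426.69811171 909.850332  ] [ 0.24039576 -0.46083783 -0.85430578] 0.9960119047619047
top 508.66788117514966 268.3095598559571 209.37013073855718 cam at [ 415.271578    -25.29232958 1218.03077184] [ 0.14327177 -0.02638239 -0.98933168] 0.995812074829932
{'time_s': 0.1, 'joints': array([-1.56440212e+00,  3.13395666e-01,  1.49838528e+00,  6.15977223e-06,
        1.33096485e+00, -2.23386185e-01]), 'dq': array([-0.00121622, -0.00076257, -0.00184329, -0.00065707,  0.00079678,
        0.00073997]), 'tau': array([ 1.12698737e-03, -4.12902939e+01, -2.60142928e+01, -2.55913201e-04,
        3.05699643e-03, -8.20793076e-06]), 'eef_pos': array([ 119.57127246, -511.0499154 ,  303.38231729]), 'ee_rot': array([-5.72857707e-04,  9.93407297e-01,  1.14636860e-01,  6.54067969e-05]), 'force': array([ 1.39096134,  0.1430938 , -0.02837038]), 'wrist_torque': array([-0.0350676 , -0.00043868, -0.00666154]), 'grip_force': 0.0, 'grip_width': 1.002011465994896}
```

View pics/side0.png

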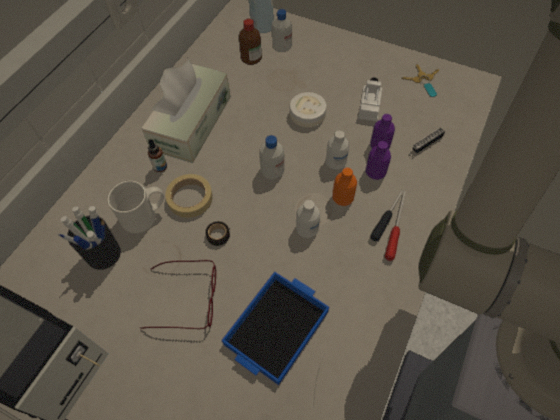

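View pics/top0.png

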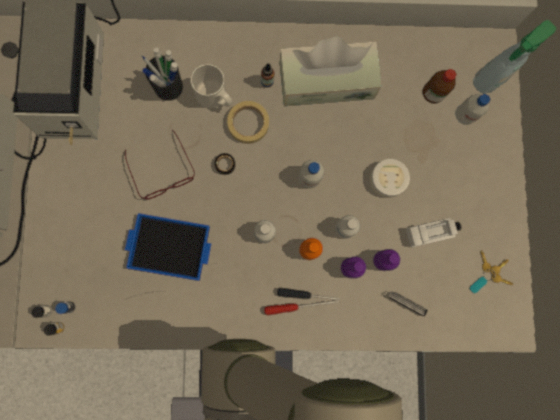

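The candidates, with side / top pixels:
- White-capped bottles: (308,218) / (264,231) and (338,150) / (348,226). These two match the description.
- Blue-capped bottles, not wanted: (271,158) / (312,172) is the bystander, and (282,30) / (478,107) is far off.
- Same shape, wrong colour: orange (345,186) / (311,248); purple (379,160) / (353,267) and (383,130) / (387,260).

The tray is at (277,327) / (168,247). Next I measure positions and crop the side view.

Run:
```python
from h import *
from scipy import optimize
S=cam("side");T=cam("top")
tg={"A":((308,206),(264,231)),"B":((339,138),(348,226)),"bluecap":((271,143),(314,168)),"orange":((347,175),(311,248)),"purp1":((382,147),(353,267))}
for n,c in(("side",S),("top",T)):
    W=cloud(c)
    for k,p in tg.items():
        u,v=p[0 if n=="side" else 1]
        w=W[v-45:v+60,u-35:u+35].reshape(-1,3); w0=pt(c,u,v,c["depth"][v,u])
        w=w[np.hypot(*(w[:,:2]-w0[:2]).T)<40]
        top=np.percentile(w[:,2],99.5); q=w[w[:,2]>top-6]
        b=w[(w[:,2]>20)&(w[:,2]<65)]
        circ=optimize.least_squares(lambda s:np.hypot(b[:,0]-s[0],b[:,1]-s[1])-s[2],[*q[:,:2].mean(0),25],loss="soft_l1").x if len(b)>20 else None
        print(n,k,"captop",q.mean(0).round(1),"top",top.round(1),"body fit",None if circ is None else circ.round(1))
    hsv=cv2.cvtColor(c["color"],cv2.COLOR_RGB2HSV); m=cv2.inRange(hsv,(100,120,60),(125,255,255))
    cs,_=cv2.findContours(m,cv2.RETR_EXTERNAL,cv2.CHAIN_APPROX_SIMPLE); k=max(cs,key=cv2.contourArea)
    M=np.zeros_like(m); cv2.drawContours(M,[k],-1,255,-1); w=W[M>0]
    rim=w[(w[:,2]>20)&(w[:,2]<35)]; fl=w[(w[:,2]<15)]
    r=cv2.minAreaRect(rim[:,:2].astype(np.float32)); rf=cv2.minAreaRect(fl[:,:2].astype(np.float32))
    print(n,"tray rim",r,np.median(rim[:,2]),np.percentile(rim[:,2],90),"floor",rf,np.median(fl[:,2]))
i=S["color"][110:260,240:420,::-1]; cv2.imwrite("pics/crop.png",cv2.resize(i,None,fx=4,fy=4,interpolation=2))
```

```text
side A captop [532.5 -46.1  99.8] top 101.8 body fit [532.8 -47.2  24.3]
side B captop [ 546.6 -239.8   99.8] top 102.1 body fit [ 547.3 -241.8   24.7]
side bluecap captop [ 670.6 -153.2  112.1] top 114.6 body fit [ 671.3 -155.1   28.1]
side orange captop [ 493.5 -154.    99.1] top 101.0 body fit [ 494.2 -155.5   24.6]
side purp1 captop [ 452.2 -252.7   99.4] top 101.8 body fit [ 452.6 -254.2   24.4]
side tray rim ((494.05877685546875, 178.39483642578125), (194.45230102539062, 129.49282836914062), 81.1670913696289) 26.002122763652817 28.476061335598118 floor ((492.5772705078125, 172.76473999023438), (180.89910888671875, 126.57936096191406), 80.9808120727539) 6.284545589529032
top A captop [534.3 -48.   99.1] top 102.1 body fit [534.3 -48.3  24.1]
top B captop [ 548.5 -242.    99.2] top 102.0 body fit [ 548.4 -242.1   24.1]
top bluecap captop [ 672.2 -155.8  111.7] top 114.7 body fit [ 672.4 -156.    27.7]
top orange captop [ 495.2 -155.8   98.6] top 101.3 body fit [ 495.3 -156.2   24. ]
top purp1 captop [ 453.4 -254.8   98.6] top 101.5 body fit [ 453.9 -254.8   24. ]
top tray rim ((497.44110107421875, 177.39059448242188), (193.77491760253906, 128.06326293945312), 81.23279571533203) 24.842363818497773 28.380356857108833 floor ((497.7171325683594, 178.0423583984375), (160.01841735839844, 120.42511749267578), 80.93687438964844) 5.004360855380641
```

View pics/crop.png

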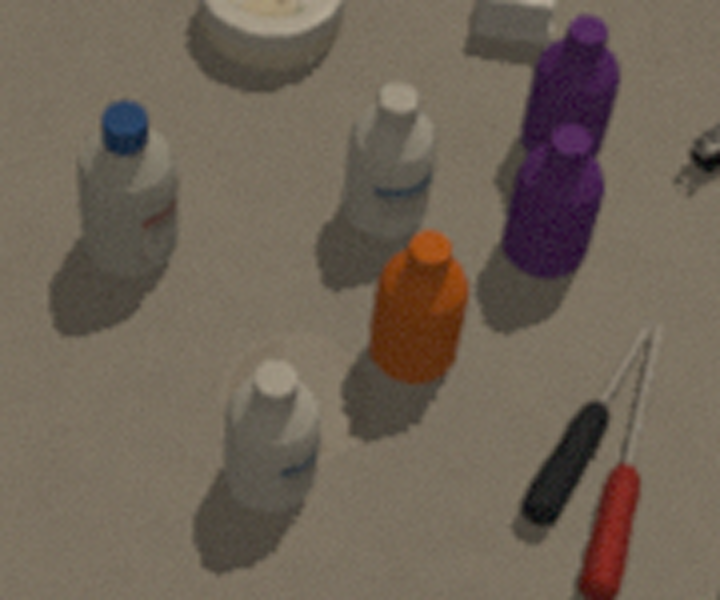

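The crop confirms the choice: two white bottles with white caps and blue bands. A is at crop (273,440), world (533,-47), and B is at crop (392,160), world (548,-242). The two views agree within 2 mm and the height is about 100 mm. I go to B first, as it is closer to the arm.

Request:
step_arm:
  plan:
    - {"offset":[47.8,-16.5,10],"rot":[0,0,0],"gripper":8.54}
    - {"offset":[47.8,-16.5,10],"rot":[0,0,0],"gripper":8.54}
    - {"offset":[47.8,-16.5,10],"rot":[0,0,0],"gripper":8.54}
    - {"offset":[47.8,-16.5,10],"rot":[0,0,0],"gripper":8.54}
    - {"offset":[47.8,-16.5,10],"rot":[0,0,0],"gripper":8.54}
    - {"offset":[47.8,-16.5,10],"rot":[0,0,0],"gripper":8.54}
    - {"offset":[47.8,-16.5,10],"rot":[0,0,0],"gripper":8.54}
    - {"offset":[47.8,-16.5,10],"rot":[0,0,0],"gripper":8.54}
    - {"offset":[47.8,-16.5,10],"rot":[0,0,0],"gripper":8.54}
    - {"offset":[47.8,-16.5,10],"rot":[0,0,0],"gripper":8.54}
    - {"offset":[47.8,-16.5,10],"rot":[0,0,0],"gripper":8.54}
    - {"offset":[47.8,-16.5,10],"rot":[0,0,0],"gripper":8.54}
  squeeze: 30

```text
time_s: 1.4
eef_pos: [548.4, -240.2, 202.9]
ee_rot: [-0.001, 0.993, 0.116, -0.001]
force: [-0.5, -0.4, 0.5]
grip_width: 0.999
grip_force: 0.0
```

Request:
step_arm:
  plan:
    - {"offset":[0,0,3],"rot":[0,0,0],"gripper":8.54}
    - {"offset":[0,0,6],"rot":[0,0,0],"gripper":8.54}
    - {"offset":[0,0,9.1],"rot":[0,0,0],"gripper":8.54}
    - {"offset":[0,0,9.1],"rot":[0,0,0],"gripper":8.54}
    - {"offset":[0,0,9.1],"rot":[0,0,0],"gripper":8.54}
    - {"offset":[0,0,9.1],"rot":[0,0,0],"gripper":8.54}

```text
time_s: 2.0
eef_pos: [547.7, -242.6, 115.1]
ee_rot: [0.001, 0.993, 0.114, 0.001]
force: [0.2, -0.2, 0.2]
grip_width: 0.996
grip_force: 0.0
```

Run:
```python
from h import *
s=sense();print(s["eef_pos"],s["force"])
c=cam("side");cv2.imwrite("pics/b1.png",cv2.resize(c["color"][60:260,220:460,::-1],None,fx=3,fy=3))
```

```text
[ 547.7330703  -242.64141294  115.05266177] [ 0.2339407  -0.23003036  0.19718246]
```

View pics/b1.png

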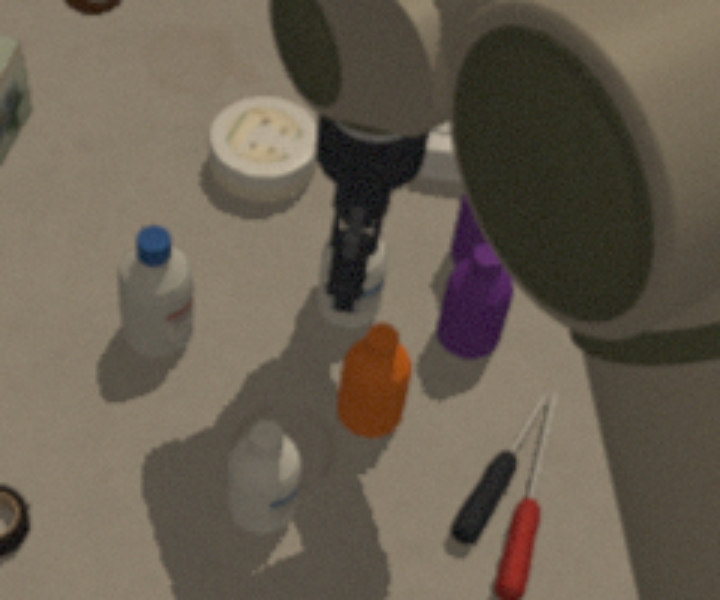

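The fingers straddle bottle B at crop (350,280) and the orange bottle is clear. I close and lift a little.

Request:
step_arm:
  plan:
    - {"offset":[0,0,0],"rot":[0,0,0],"gripper":5.5}
    - {"offset":[0,0,0],"rot":[0,0,0],"gripper":4}
    - {"offset":[0,0,0],"rot":[0,0,0],"gripper":4}
    - {"offset":[0,0,0],"rot":[0,0,0],"gripper":4}
    - {"offset":[0,0,0],"rot":[0,0,0],"gripper":4}
    - {"offset":[0,0,0],"rot":[0,0,0],"gripper":4}
    - {"offset":[0,0,0],"rot":[0,0,0],"gripper":4}
    - {"offset":[0,0,0],"rot":[0,0,0],"gripper":4}
  squeeze: 35

```text
time_s: 2.85
eef_pos: [547.7, -241.9, 113.6]
ee_rot: [0.0, 0.993, 0.115, 0.0]
force: [-2.1, -1.1, 6.8]
grip_width: 0.571
grip_force: 36.2
```

Request:
step_arm:
  plan:
    - {"offset":[0,0,-0.5],"rot":[0,0,0],"gripper":4}
    - {"offset":[0,0,-1],"rot":[0,0,0],"gripper":4}
    - {"offset":[0,0,-2],"rot":[0,0,0],"gripper":4}
    - {"offset":[0,0,-3],"rot":[0,0,0],"gripper":4}
    - {"offset":[0,0,-3],"rot":[0,0,0],"gripper":4}
    - {"offset":[0,0,-3],"rot":[0,0,0],"gripper":4}
    - {"offset":[0,0,-3],"rot":[0,0,0],"gripper":4}
    - {"offset":[0,0,-3],"rot":[0,0,0],"gripper":4}
    - {"offset":[0,0,-3],"rot":[0,0,0],"gripper":4}
    - {"offset":[0,0,-3],"rot":[0,0,0],"gripper":4}

```text
time_s: 3.85
eef_pos: [547.4, -241.6, 142.7]
ee_rot: [-0.0, 0.993, 0.115, -0.0]
force: [-0.6, 0.3, -6.9]
grip_width: 0.57
grip_force: 37.7
```

Run:
```python
from h import *
s=sense();print(s["eef_pos"],s["force"],s["grip_force"],s["grip_width"],s["wrist_torque"])
c=cam("side");print(sense()["force"]);cv2.imwrite("pics/b2.png",cv2.resize(c["color"][60:260,220:460,::-1],None,fx=3,fy=3))
```

```text
[ 547.38732332 -241.63648699  142.70770952] [-0.59921477  0.26192636 -6.93362339] 37.69408464431763 0.5696217719872307 [-0.00906493  0.02005354  0.0269048 ]
[ 0.02303272  0.52726641 -5.94946805]
```

View pics/b2.png

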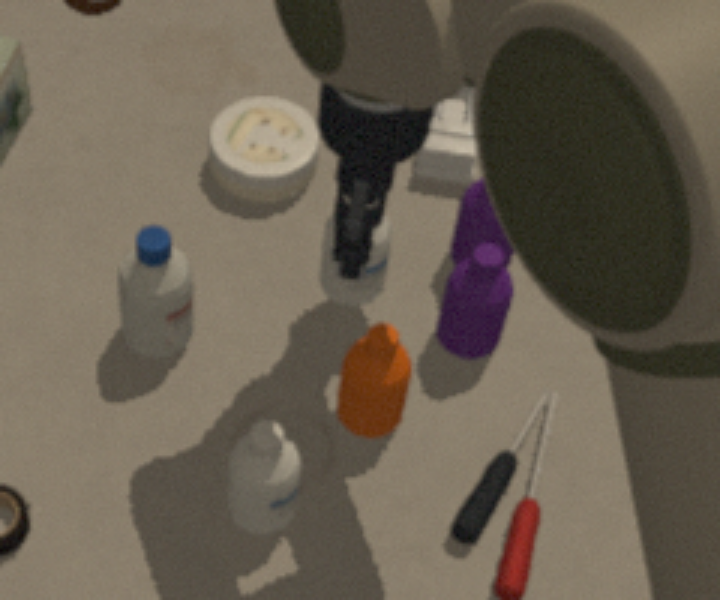

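Bottle B is off the bench (base at crop (355,300)), and the wrist reads about 6–7 N of load. That makes B the heavy one. I raise it and carry it to the tray.

Request:
step_arm:
  plan:
    - {"offset":[0,0,-2],"rot":[0,0,0],"gripper":4}
    - {"offset":[0,0,-5],"rot":[0,0,0],"gripper":4}
    - {"offset":[0,0,-8],"rot":[0,0,0],"gripper":4}
    - {"offset":[0,0,-11],"rot":[0,0,0],"gripper":4}
    - {"offset":[0,0,-13],"rot":[0,0,0],"gripper":4}
    - {"offset":[0,0,-13],"rot":[0,0,0],"gripper":4}
    - {"offset":[0,0,-13],"rot":[0,0,0],"gripper":4}
  squeeze: 50

```text
time_s: 4.6
eef_pos: [547.2, -241.5, 271.9]
ee_rot: [-0.0, 0.993, 0.115, -0.0]
force: [-0.3, -0.6, -7.9]
grip_width: 0.566
grip_force: 54.6
```

Request:
step_arm:
  plan:
    - {"offset":[0.2,-2,0],"rot":[0,0,0],"gripper":4}
    - {"offset":[0.6,-5.5,0],"rot":[0,0,0],"gripper":4}
    - {"offset":[1,-9.5,0],"rot":[0,0,0],"gripper":4}
    - {"offset":[1.5,-13.5,0],"rot":[0,0,0],"gripper":4}
    - {"offset":[1.9,-17.5,0],"rot":[0,0,0],"gripper":4}
    - {"offset":[2.3,-21.5,0],"rot":[0,0,0],"gripper":4}
    - {"offset":[2.8,-25.5,0],"rot":[0,0,0],"gripper":4}
    - {"offset":[3.2,-29.5,0],"rot":[0,0,0],"gripper":4}
    - {"offset":[3.6,-33.5,0],"rot":[0,0,0],"gripper":4}
    - {"offset":[4,-37,0],"rot":[0,0,0],"gripper":4}
    - {"offset":[4.3,-40,0],"rot":[0,0,0],"gripper":4}
    - {"offset":[4.5,-42,0],"rot":[0,0,0],"gripper":4}

```text
time_s: 5.8
eef_pos: [494.5, 179.4, 271.1]
ee_rot: [-0.0, 0.993, 0.115, -0.002]
force: [0.5, 0.1, -6.6]
grip_width: 0.566
grip_force: 54.7
```

Request:
step_arm:
  plan:
    - {"offset":[0,0,0],"rot":[0,0,0],"gripper":4}
    - {"offset":[0,0,0],"rot":[0,0,0],"gripper":4}
    - {"offset":[0,0,0],"rot":[0,0,0],"gripper":4}
    - {"offset":[0,0,0],"rot":[0,0,0],"gripper":4}

```text
time_s: 6.2
eef_pos: [495.7, 176.8, 272.5]
ee_rot: [0.0, 0.993, 0.114, -0.0]
force: [0.9, -0.3, -6.8]
grip_width: 0.57
grip_force: 54.9
```

Run:
```python
from h import *
s=sense();print(s["eef_pos"],s["force"],s["grip_force"],s["grip_width"],s["ee_rot"])
c=cam("side");save(c,"b3")
```

```text
[495.68963065 176.76422916 272.51933741] [ 0.87399022 -0.34413755 -6.79057514] 54.923327565193176 0.5704130985451575 [ 4.90238531e-05  9.93475995e-01  1.14040950e-01 -3.27415973e-04]
```

View pics/b3.png

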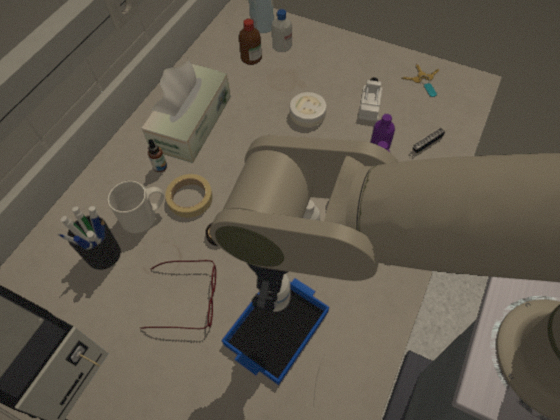

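The bottle at (280,292) is upright and still held above the tray. I lower it to about 8 mm above the tray floor, then go slowly to contact.

Request:
step_arm:
  plan:
    - {"offset":[0,0,2],"rot":[0,0,0],"gripper":4}
    - {"offset":[0,0,5],"rot":[0,0,0],"gripper":4}
    - {"offset":[0,0,8],"rot":[0,0,0],"gripper":4}
    - {"offset":[0,0,11],"rot":[0,0,0],"gripper":4}
    - {"offset":[0,0,13],"rot":[0,0,0],"gripper":4}
    - {"offset":[0,0,14.2],"rot":[0,0,0],"gripper":4}
    - {"offset":[0,0,14.6],"rot":[0,0,0],"gripper":4}
    - {"offset":[0,0,14.6],"rot":[0,0,0],"gripper":4}
    - {"offset":[0,0,14.6],"rot":[0,0,0],"gripper":4}
    - {"offset":[0,0,14.6],"rot":[0,0,0],"gripper":4}

```text
time_s: 7.25
eef_pos: [496.0, 177.6, 127.9]
ee_rot: [-0.0, 0.993, 0.115, 0.001]
force: [-0.4, 0.3, -6.1]
grip_width: 0.571
grip_force: 54.8
```

Request:
step_arm:
  plan:
    - {"offset":[0,0,0.1],"rot":[0,0,0],"gripper":4}
    - {"offset":[0,0,0.2],"rot":[0,0,0],"gripper":4}
    - {"offset":[0,0,0.3],"rot":[0,0,0],"gripper":4}
    - {"offset":[0,0,0.4],"rot":[0,0,0],"gripper":4}
    - {"offset":[0,0,0.5],"rot":[0,0,0],"gripper":4}
    - {"offset":[0,0,0.6],"rot":[0,0,0],"gripper":4}
    - {"offset":[0,0,0.6],"rot":[0,0,0],"gripper":4}
    - {"offset":[0,0,0.6],"rot":[0,0,0],"gripper":4}

```text
time_s: 8.05
eef_pos: [495.6, 177.6, 120.9]
ee_rot: [0.0, 0.993, 0.115, -0.0]
force: [-0.6, -0.1, -6.7]
grip_width: 0.569
grip_force: 54.8
```

Request:
step_arm:
  plan:
    - {"offset":[0,0,0.1],"rot":[0,0,0],"gripper":4}
    - {"offset":[0,0,0.2],"rot":[0,0,0],"gripper":4}
    - {"offset":[0,0,0.2],"rot":[0,0,0],"gripper":4}
    - {"offset":[0,0,0.2],"rot":[0,0,0],"gripper":4}

```text
time_s: 8.45
eef_pos: [495.6, 177.5, 118.9]
ee_rot: [-0.0, 0.993, 0.115, -0.0]
force: [-0.5, 0.5, -6.3]
grip_width: 0.57
grip_force: 55.0
```

Request:
step_arm:
  plan:
    - {"offset":[0,0,0.1],"rot":[0,0,0],"gripper":4}
    - {"offset":[0,0,0.1],"rot":[0,0,0],"gripper":4}
    - {"offset":[0,0,0.1],"rot":[0,0,0],"gripper":4}
    - {"offset":[0,0,0.1],"rot":[0,0,0],"gripper":4}

```text
time_s: 8.85
eef_pos: [495.7, 177.6, 118.7]
ee_rot: [0.0, 0.993, 0.115, 0.0]
force: [-3.4, -1.5, 5.8]
grip_width: 0.565
grip_force: 55.7
```

The force flipped from -6 to +6 N, so the bottle is on the tray floor at the expected height. I release and retreat straight up.

Request:
step_arm:
  plan:
    - {"offset":[0,0,0],"rot":[0,0,0],"gripper":5.2}
    - {"offset":[0,0,0],"rot":[0,0,0],"gripper":5.8}
    - {"offset":[0,0,0],"rot":[0,0,0],"gripper":6.8}
    - {"offset":[0,0,0],"rot":[0,0,0],"gripper":8.5}
    - {"offset":[0,0,0],"rot":[0,0,0],"gripper":8.5}
    - {"offset":[0,0,0],"rot":[0,0,0],"gripper":8.5}
  squeeze: 20

```text
time_s: 9.45
eef_pos: [495.6, 177.5, 117.9]
ee_rot: [0.0, 0.993, 0.115, 0.0]
force: [-0.4, 0.1, -0.2]
grip_width: 0.997
grip_force: 0.0
```

Request:
step_arm:
  plan:
    - {"offset":[0,0,-2],"rot":[0,0,0],"gripper":8.5}
    - {"offset":[0,0,-5],"rot":[0,0,0],"gripper":8.5}
    - {"offset":[0,0,-9],"rot":[0,0,0],"gripper":8.5}
    - {"offset":[0,0,-13],"rot":[0,0,0],"gripper":8.5}
    - {"offset":[0,0,-17],"rot":[0,0,0],"gripper":8.5}
    - {"offset":[0,0,-19],"rot":[0,0,0],"gripper":8.5}
    - {"offset":[0,0,-19],"rot":[0,0,0],"gripper":8.5}
    - {"offset":[0,0,-19],"rot":[0,0,0],"gripper":8.5}

```text
time_s: 10.25
eef_pos: [495.4, 177.5, 307.3]
ee_rot: [-0.0, 0.993, 0.115, -0.0]
force: [-0.7, -0.0, -0.8]
grip_width: 0.995
grip_force: 0.0
```

Run:
```python
from h import *
s=sense();print(s["eef_pos"],s["force"],s["grip_width"],s["time_s"])
c=cam("side");save(c,"b4")
```

```text
[495.38385179 177.49349031 307.25395278] [-0.66441347 -0.01647951 -0.79353275] 0.9952088377904593 10.25
```

View pics/b4.png

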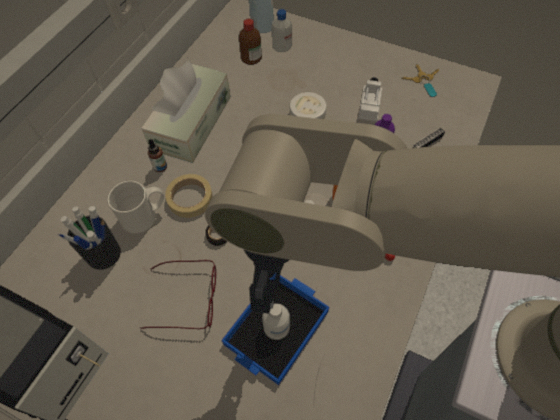

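The white bottle stands in the tray at (276,322), with the gripper clear above it. I do a last depth check of tilt and place, then hand in.

Run:
```python
from h import *
c=cam("side");W=cloud(c).reshape(-1,3)
w=W[(np.hypot(W[:,0]-496,W[:,1]-178)<45)&(W[:,2]<115)]
q=w[w[:,2]>98]; b=w[(w[:,2]>20)&(w[:,2]<80)]
top=np.percentile(q[:,2],99); print("cap",q.mean(0),top,"body",b.mean(0))
if 100<top<111 and np.hypot(q[:,0].mean()-496,q[:,1].mean()-178)<10: print(finish_job())
```

```text
cap [492.77445227 179.46758064 104.32307806] 107.44831337844246 body [487.02039985 189.94716643  62.04586879]
the job is handed in; nothing more can be done
None
```

The heavy bottle, which read about 6.5 N when lifted, now stands upright on the blue tray's floor, and the job is handed in at about 10 s. I never touched the other white bottle or went near the blue-capped one, but the arm hid both in the last picture.

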